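# Snap the hex bars into the clip tray, groove up

### The arm

A 6-joint arm with a two-finger parallel gripper is mounted at the origin on the work surface; the furniture and walls round the work are solid. World frame = base frame: x ahead of the robot, y to its left, z up, the work surface at z = 0. Lengths are in m, angles in rad, forces in N, time in s.
With the tool pointing down it reaches from about 0.35 to 0.8 m from the base axis. Payload 7.3 kg.
Tool frame: the origin (TCP) lies between the finger pads; the fingertips stand 25 mm ahead of it and the grasp point (between the pads) lies 6 mm ahead of it (r.tip_extent is the distance from the TCP to the fingertips, in m); z points along the fingers, y is the direction in which the jaws open and shut (so a half turn about z gives the same grasp; the last joint's range is limited). The gripper opens to 85 mm and grips with 20 to 120 N. Pads are 22 mm wide; open, the fingers measure 114 mm over their backs; the gripper's body (76 mm by 85 mm) begins 54 mm behind the grasp point. The pads swing forward as they close: fully open they stand 13 mm farther back than shut.
Start: joints at [-1.474, 0.342, 1.524, -0, 1.275, -0.146], TCP at [0.126, -0.51, 0.218] pointing down, gripper open.
Joint ranges: [-2.53, 2.53], [-0.77, 2.02], [0.04, 2.7], [-1, 4.14], [0.28, 2.66], [-3.11, 3.11]. Speed limits (rad/s): [2.57, 2.57, 3.14, 3.14, 3.14, 3.14].

### API

Orientations are given as a unit quaternion [x, y, z, w].
In Python, from workcell import r, command_gripper, optics gives the robot as it stands. The module is installed in compiled form; this text tells all that it offers. Calls block until the motion is done:
- r.reach(position, orientation): joint-space move of the TCP to a pose.
- r.move_straight(position, orientation=None, speed=0.15, max_force=None): straight line of the TCP; orientation=None keeps the orientation; speed is the mean speed in m/s. With max_force (N) it stops when the force on the tool has changed by that much, and returns True; else False.
- r.movej(angles): joint-space move.
- command_gripper(opening, force=None): finger opening in m; force is the grip in N (None keeps the last); returns when the fingers have stopped.
- r.hold(seconds).
- r.solve_ik(position, orientation): joint angles nearest the present ones, or None.
- r.read_state(): the state.
- optics.get_image(name): name is "side" or "top" or "wrist"; returns (picture, depth): 420x560x3 uint8, red, green, blue; 420x560 float32, m along the optical axis (not along the pixel's ray), 0 where there is no reading.
- optics.camera_model(name): a dict with "K" (3x3 intrinsics, pixels), "k1" (the pictures are not rectified: a ray, as slopes to the right and down, at radius r is drawn at 1 + k1 r^2 times it, then the intrinsics apply), "R" (3x3) and "t" (3): a world point X has camera coordinates R X + t; the wrist camera has in their place "tool_from_camera" (4x4, takes a point from camera to tool coordinates, whose origin is the TCP and whose axes are the flange's). Camera axes: x right, y down, z forward; pixel columns grow to the right and rows downward; lengths in m; the calibration is good to about 2 mm. A picture is of the moment at which its call begins: read the wrist's pose just before it. camera_model takes no time and is no camera call.
A pose or a line that the arm cannot do raises r.PlanningError and nothing moves.
- r.finish_job(): hands the job in, once; it reports no verdict.
The state is a dict: "time_s": time; "joint_positions": joint angles; "dq": joint speeds; "tau": joint torques, N m; "eef_pos": TCP position; "eef_rot": TCP orientation; "contact_force": force on the tool from outside, world axes, zero at the start; "torque": the same for the moment, N m; "grip_width": finger opening in m.
Only numpy, scipy, OpenCV 4.12 (cv2) and the standard library are available. Lean on these libraries where they do the work, as an engineer would, in place of code of your own. Each camera call takes 0.05 s, during which the arm holds its last target. There are 200 camera calls.

### The job

Load the loose steel hex bars into the spring-clip tray for marking, one bar to a lane, in any lanes: roll each lying bar flat by flat on the bench until its grooved face is on top, lay it lengthways and centred along an empty lane, and press it down until it snaps through the sprung jaws and sits fully home on the seats with the groove facing straight up. There may be three or four bars; leave the tape measure beside the tray where it is.

Things in the scene. Friction and masses are not known exactly. Their poses are not given: they have to be found in the camera images.
- bar1 (a point): Centre, on the axis, of a loose steel hex bar: 110 mm long, 24 mm across flats, 27.7 mm across corners, flats 13.9 mm wide, about 0.22 kg. It lies on a flat, axis 12 mm up. Own x runs along the bar; own z is the outward normal of the marked flat, which bears a long dark groove (88 x 5.5 mm; the others are plain). The bars are alike; one may be absent.
- hex_bar_1: The same bar as bar1, with the same origin and axes. Merely pushed sideways, a bar on the table tends to slide; lifted and pushed at one side corner (friction of the fingers is enough), it tips over its far lower edge onto the next flat and so moves on 14 to 25 mm.
- bar2 (a point): Centre, on the axis, of a loose steel hex bar: 110 mm long, 24 mm across flats, 27.7 mm across corners, flats 13.9 mm wide, about 0.22 kg. It lies on a flat, axis 12 mm up. Own x runs along the bar; own z is the outward normal of the marked flat, which bears a long dark groove (88 x 5.5 mm; the others are plain). The bars are alike; one may be absent.
- hex_bar_2: The same bar as bar2, with the same origin and axes. Merely pushed sideways, a bar on the table tends to slide; lifted and pushed at one side corner (friction of the fingers is enough), it tips over its far lower edge onto the next flat and so moves on 14 to 25 mm.
- bar3 (a point): Centre, on the axis, of a loose steel hex bar: 110 mm long, 24 mm across flats, 27.7 mm across corners, flats 13.9 mm wide, about 0.22 kg. It lies on a flat, axis 12 mm up. Own x runs along the bar; own z is the outward normal of the marked flat, which bears a long dark groove (88 x 5.5 mm; the others are plain). The bars are alike; one may be absent.
- hex_bar_3: The same bar as bar3, with the same origin and axes. Merely pushed sideways, a bar on the table tends to slide; lifted and pushed at one side corner (friction of the fingers is enough), it tips over its far lower edge onto the next flat and so moves on 14 to 25 mm.
- bar4 (a point): Centre, on the axis, of a loose steel hex bar: 110 mm long, 24 mm across flats, 27.7 mm across corners, flats 13.9 mm wide, about 0.22 kg. It lies on a flat, axis 12 mm up. Own x runs along the bar; own z is the outward normal of the marked flat, which bears a long dark groove (88 x 5.5 mm; the others are plain). The bars are alike; one may be absent.
- hex_bar_4: The same bar as bar4, with the same origin and axes. Merely pushed sideways, a bar on the table tends to slide; lifted and pushed at one side corner (friction of the fingers is enough), it tips over its far lower edge onto the next flat and so moves on 14 to 25 mm.
- clip_tray: Fixed tray: aluminium plate 116 x 230 x 10 mm, origin under its middle, with four alike lanes along its x, 56 mm apart. Each lane has two seats, 36 mm either side of its middle (16 mm long, tops 28 mm above the table), and at each seat a pair of sprung jaws with white noses; between the seats fingers have room down to the plate.
- lane1 (a point): Lane 1 (the tray's outermost +y lane) of the clip tray: the point where the centre of a bar lies when fully snapped in, 40 mm above the table; x along the lane (the bar may lie either way round), y across, z up. A bar laid flat-down along a lane first rests on the jaws, whose lead-ins flare to about 38 mm apart 62 mm above the table, with its axis some 14 mm above this point.
- lane2 (a point): Lane 2 (the second lane) of the clip tray: the point where the centre of a bar lies when fully snapped in, 40 mm above the table; x along the lane (the bar may lie either way round), y across, z up. Pressed down near its middle, a bar resting on the jaws resists with up to about 12 N while they spread, then snaps down onto the seats.
- lane3 (a point): Lane 3 (the third lane) of the clip tray: the point where the centre of a bar lies when fully snapped in, 40 mm above the table; x along the lane (the bar may lie either way round), y across, z up. The jaws then close over the bar's side corners and hold it; pulling it out again takes about 12 N or a little more.
- lane4 (a point): Lane 4 (the tray's outermost -y lane) of the clip tray: the point where the centre of a bar lies when fully snapped in, 40 mm above the table; x along the lane (the bar may lie either way round), y across, z up. The lanes are alike, so any empty one will do.
- tape_measure_mid (a point): Middle of a pocket tape measure, 41 x 94 x 71 mm, a loose bystander on the table.

How it is judged:
At the end, for the whole second after the job is handed in: Every bar that is present lies at rest, released, in a lane of the tray: its centre within 15 mm along, 4 mm across and 3 mm in height of the lane's point, parallel to the lane within 0.1 rad, with the grooved flat upward within 0.15 rad (angle between each of bar1, bar2, bar3, bar4's own z axis and vertical below 0.15 rad and ((x of bar1 in the frame of lane1 between -0.015 and 0.015 m and y of bar1 in the frame of lane1 between -0.004 and 0.004 m and z of bar1 in the frame of lane1 between -0.003 and 0.003 m and angle between the x axis of bar1 and the x axis of lane1, either way round below 0.1 rad) or (x of bar1 in the frame of lane2 between -0.015 and 0.015 m and y of bar1 in the frame of lane2 between -0.004 and 0.004 m and z of bar1 in the frame of lane2 between -0.003 and 0.003 m and angle between the x axis of bar1 and the x axis of lane2, either way round below 0.1 rad) or (x of bar1 in the frame of lane3 between -0.015 and 0.015 m and y of bar1 in the frame of lane3 between -0.004 and 0.004 m and z of bar1 in the frame of lane3 between -0.003 and 0.003 m and angle between the x axis of bar1 and the x axis of lane3, either way round below 0.1 rad) or (x of bar1 in the frame of lane4 between -0.015 and 0.015 m and y of bar1 in the frame of lane4 between -0.004 and 0.004 m and z of bar1 in the frame of lane4 between -0.003 and 0.003 m and angle between the x axis of bar1 and the x axis of lane4, either way round below 0.1 rad)) and linear speed of each of hex_bar_1, hex_bar_2, hex_bar_3, hex_bar_4 below 0.02 m/s and ((x of bar2 in the frame of lane1 between -0.015 and 0.015 m and y of bar2 in the frame of lane1 between -0.004 and 0.004 m and z of bar2 in the frame of lane1 between -0.003 and 0.003 m and angle between the x axis of bar2 and the x axis of lane1, either way round below 0.1 rad) or (x of bar2 in the frame of lane2 between -0.015 and 0.015 m and y of bar2 in the frame of lane2 between -0.004 and 0.004 m and z of bar2 in the frame of lane2 between -0.003 and 0.003 m and angle between the x axis of bar2 and the x axis of lane2, either way round below 0.1 rad) or (x of bar2 in the frame of lane3 between -0.015 and 0.015 m and y of bar2 in the frame of lane3 between -0.004 and 0.004 m and z of bar2 in the frame of lane3 between -0.003 and 0.003 m and angle between the x axis of bar2 and the x axis of lane3, either way round below 0.1 rad) or (x of bar2 in the frame of lane4 between -0.015 and 0.015 m and y of bar2 in the frame of lane4 between -0.004 and 0.004 m and z of bar2 in the frame of lane4 between -0.003 and 0.003 m and angle between the x axis of bar2 and the x axis of lane4, either way round below 0.1 rad)) and ((x of bar3 in the frame of lane1 between -0.015 and 0.015 m and y of bar3 in the frame of lane1 between -0.004 and 0.004 m and z of bar3 in the frame of lane1 between -0.003 and 0.003 m and angle between the x axis of bar3 and the x axis of lane1, either way round below 0.1 rad) or (x of bar3 in the frame of lane2 between -0.015 and 0.015 m and y of bar3 in the frame of lane2 between -0.004 and 0.004 m and z of bar3 in the frame of lane2 between -0.003 and 0.003 m and angle between the x axis of bar3 and the x axis of lane2, either way round below 0.1 rad) or (x of bar3 in the frame of lane3 between -0.015 and 0.015 m and y of bar3 in the frame of lane3 between -0.004 and 0.004 m and z of bar3 in the frame of lane3 between -0.003 and 0.003 m and angle between the x axis of bar3 and the x axis of lane3, either way round below 0.1 rad) or (x of bar3 in the frame of lane4 between -0.015 and 0.015 m and y of bar3 in the frame of lane4 between -0.004 and 0.004 m and z of bar3 in the frame of lane4 between -0.003 and 0.003 m and angle between the x axis of bar3 and the x axis of lane4, either way round below 0.1 rad)) and ((x of bar4 in the frame of lane1 between -0.015 and 0.015 m and y of bar4 in the frame of lane1 between -0.004 and 0.004 m and z of bar4 in the frame of lane1 between -0.003 and 0.003 m and angle between the x axis of bar4 and the x axis of lane1, either way round below 0.1 rad) or (x of bar4 in the frame of lane2 between -0.015 and 0.015 m and y of bar4 in the frame of lane2 between -0.004 and 0.004 m and z of bar4 in the frame of lane2 between -0.003 and 0.003 m and angle between the x axis of bar4 and the x axis of lane2, either way round below 0.1 rad) or (x of bar4 in the frame of lane3 between -0.015 and 0.015 m and y of bar4 in the frame of lane3 between -0.004 and 0.004 m and z of bar4 in the frame of lane3 between -0.003 and 0.003 m and angle between the x axis of bar4 and the x axis of lane3, either way round below 0.1 rad) or (x of bar4 in the frame of lane4 between -0.015 and 0.015 m and y of bar4 in the frame of lane4 between -0.004 and 0.004 m and z of bar4 in the frame of lane4 between -0.003 and 0.003 m and angle between the x axis of bar4 and the x axis of lane4, either way round below 0.1 rad))); the robot touches nothing.
It fails at once if the tape measure is moved by more than 30 mm (distance of tape_measure_mid from where it was at the start of the episode above 0.03 m).
Of hex_bar_1, hex_bar_2, hex_bar_3, hex_bar_4 only 3 to 4 are there at a start; the rules pass over those that are not, and their reading is None.
At some moment in a run one of hex_bar_1, hex_bar_2, hex_bar_3, hex_bar_4 may be knocked a few centimetres aside while the robot is not near it.
Once in a run the grip may slacken for a moment while it holds something.
It also fails if it takes over 210 s, if anything falls off the work surface, if the arm or the gripper's body presses on something with over 40 N, if the wrist force passes 120 N, or if a joint passes its speed limit or range.

## Working session

There is one attempt and no reset: what is moved stays moved. The work goes in short steps, each a Python script; the robot and the scene stay as the last script left them, time stands still between calls to the robot, and variables do not carry over. Pictures are saved under pics/ and viewed, about 12 in all and at most 16, crops included, and the job is handed in when it is done.

```bash
mkdir -p pics; ls; python3 - <<'E'
from workcell import r, command_gripper, optics
import cv2
for n in("top","side"):
    im,d=optics.get_image(n); cv2.imwrite(f"pics/{n}0.png",im[...,::-1]); m=optics.camera_model(n); print(n,m)
print(optics.camera_model("wrist")); print(r.read_state(), r.tip_extent)
E
```

```text
pics
top {'K': array([[543.95766515,   0.        , 271.67138363],
       [  0.        , 543.95766515, 205.80723317],
       [  0.        ,   0.        ,   1.        ]]), 'k1': -0.14467007275651875, 'R': array([[ 0.00621808, -0.99986964,  0.01490119],
       [-0.99354698, -0.00786502, -0.11314835],
       [ 0.1132508 , -0.01410147, -0.99346636]]), 't': array([-0.04275051,  0.45967246,  1.46190886])}
side {'K': array([[484.73071655,   0.        , 271.95248868],
       [  0.        , 484.73071655, 209.45341395],
       [  0.        ,   0.        ,   1.        ]]), 'k1': -0.13148438036411456, 'R': array([[-0.99985672, -0.01471416,  0.00836867],
       [-0.0157285 ,  0.62480391, -0.78062327],
       [ 0.00625743, -0.78064305, -0.62494581]]), 't': array([0.45655242, 0.0780101 , 1.29703829])}
{'K': array([[363.43911987,   0.        , 281.46628195],
       [  0.        , 363.43911987, 206.1398732 ],
       [  0.        ,   0.        ,   1.        ]]), 'k1': 0.005218629773968504, 'tool_from_camera': array([[ 5.16590371e-04, -9.49524023e-01, -3.13693899e-01,
         8.21926306e-02],
       [ 
[... 236 characters left out ...]
000e+00]])}
{'time_s': 0.1, 'joint_positions': array([-1.47404072e+00,  3.42667903e-01,  1.52487806e+00,  3.56326530e-05,
        1.27540590e+00, -1.46001144e-01]), 'dq': array([ 0.00140387, -0.00132989, -0.00268904, -0.00169615, -0.00044555,
       -0.00251456]), 'tau': array([ 3.53726202e-03, -4.34446764e+01, -2.46492112e+01, -5.63138792e-05,
        4.62116455e-03, -5.71958267e-06]), 'eef_pos': array([ 0.12619646, -0.50924073,  0.21690292]), 'eef_rot': array([ 9.92643084e-01,  1.21075370e-01,  3.37680401e-05, -6.78979212e-04]), 'contact_force': array([ 0.47069754, -0.17735863, -0.55685003]), 'torque': array([ 0.0085376 , -0.00057244, -0.05028466]), 'grip_width': 0.08560219481468699} 0.025
```

View pics/top0.png

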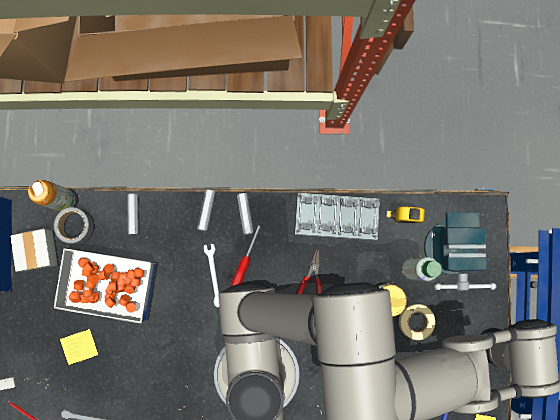

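View pics/side0.png

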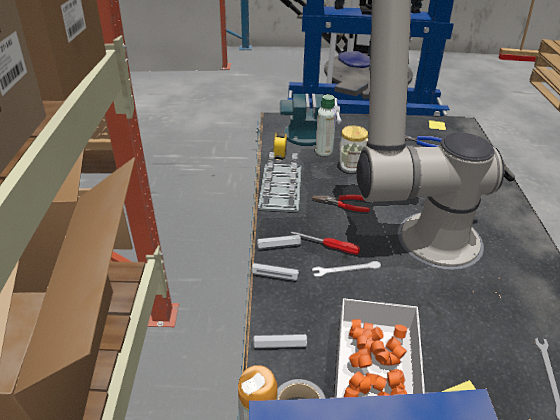

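The top and side views show three bars at top-view pixels (133,214), (206,210) and (245,213). The tray is at about (338,215) and the tape at (408,213). Next I'll write the helpers and measure.

```bash
cat > h.py <<'E'
from workcell import r, command_gripper, optics
import numpy as np, cv2
from scipy.spatial.transform import Rotation as Ro
def cam(n, st=None):
    m=optics.camera_model(n)
    if n=="wrist":
        st=st or r.read_state(); T=np.eye(4); T[:3,:3]=Ro.from_quat(st["eef_rot"]).as_matrix(); T[:3,3]=st["eef_pos"]
        W=T@m["tool_from_camera"]; return m["K"],m["k1"],W[:3,:3],W[:3,3]
    R=np.array(m["R"]); return m["K"],m["k1"],R.T,-R.T@m["t"]
def rays(c,px):
    K,k1,Rw,o=c
    n=cv2.undistortPoints(np.array(px,float).reshape(-1,1,2),K,np.array([k1,0,0,0,0.])).reshape(-1,2)
    return np.c_[n,np.ones(len(n))]@Rw.T, o
def onplane(c,px,z):
    d,o=rays(c,px); return o+d*((z-o[2])/d[:,2])[:,None]
def proj(c,P):
    K,k1,Rw,o=c; q=(np.atleast_2d(P)-o)@Rw
    return cv2.projectPoints(q,np.zeros(3),np.zeros(3),K,np.array([k1,0,0,0,0.]))[0].reshape(-1,2)
def shot(n): 
    st=r.read_state(); im,d=optics.get_image(n); return im,d,cam(n,st)
def down(yaw): # tool x axis at world angle yaw; tool y = pointing -90deg of it; jaws open along y
    return (Ro.from_euler('z',yaw)*Ro.from_euler('x',np.pi)).as_quat()
E
python3 - <<'E'
from h import *
im,d,c=shot("top")
print(onplane(c,[[133,214],[206,210],[245,213],[300,195],[380,199],[379,240],[294,235],[408,213],[220,190]],0.024).round(3))
hsv=cv2.cvtColor(im,cv2.COLOR_RGB2HSV)
m=((hsv[...,2]>125)&(hsv[...,1]<60)).astype(np.uint8); m[:190]=0; m[245:]=0
for k in cv2.findContours(m,cv2.RETR_EXTERNAL,cv2.CHAIN_APPROX_NONE)[0]:
    if cv2.contourArea(k)>60:
        rc=cv2.minAreaRect(k); b=cv2.boxPoints(rc); print(np.array(rc[0]).round(1),np.round(rc[1],1),onplane(c,[rc[0]],.024).round(4),rc[2])
cv2.imwrite("pics/t1.png",cv2.resize(im[180:250,110:430,::-1],None,fx=2.5,fy=2.5,interpolation=3))
im2=cv2.imread("pics/side0.png")
cv2.imwrite("pics/s1.png",cv2.resize(im2[130:360,240:400],None,fx=2.6,fy=2.6,interpolation=3))
a=cv2.imread("pics/t1.png");b=cv2.imread("pics/s1.png")
H=np.zeros((175+400,800,3),np.uint8);H[:175]=a;b=cv2.resize(im2[130:360,240:400],None,fx=1.73,fy=1.73,interpolation=3);H[175:175+b.shape[0],:b.shape[1]]=b[:400]
b=cv2.resize(im2[225:355,240:320],None,fx=3,fy=3,interpolation=3);H[180:180+b.shape[0],400:400+b.shape[1]]=b
cv2.imwrite("pics/c1.png",H)
E
```

```text
[[ 0.435  0.342  0.024]
 [ 0.447  0.14   0.024]
 [ 0.44   0.033  0.024]
 [ 0.491 -0.117  0.024]
 [ 0.482 -0.339  0.024]
 [ 0.368 -0.335  0.024]
 [ 0.381 -0.101  0.024]
 [ 0.443 -0.418  0.024]
 [ 0.503  0.103  0.024]]
[ 16.5 239.1] [11.5 11.9] [[0.3607 0.6742 0.024 ]] 81.8698959350586
[ 39.1 237. ] [15.8 13.2] [[0.3677 0.6075 0.024 ]] 81.8698959350586
[ 71.  224.5] [35. 34.] [[0.4037 0.5164 0.024 ]] 90.0
[337.1 215.9] [82.6 41.8] [[ 0.4337 -0.2194  0.024 ]] 3.814074993133545
[244.5 213. ] [41.3  9.5] [[0.4398 0.0347 0.024 ]] 80.13418579101562
[132.5 213. ] [40.  9.] [[0.4373 0.3434 0.024 ]] 90.0
[526.5 217. ] [54. 65.] [[ 0.4339 -0.7663  0.024 ]] 90.0
[205.6 209.5] [ 9.5 40.9] [[0.4485 0.1413 0.024 ]] 12.200469017028809
```

View pics/c1.png

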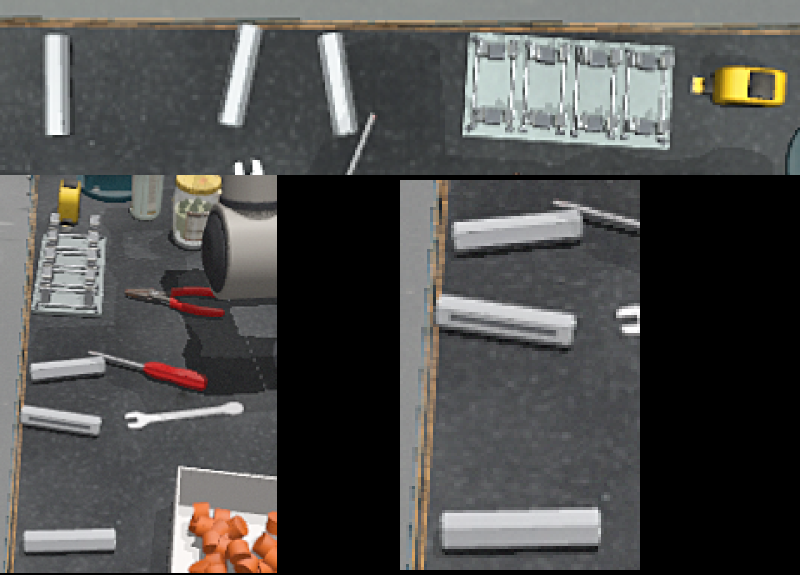

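Three bars: A (0.437, 0.343), B (0.449, 0.141) and C (0.440, 0.035). B's groove is on its upper +y flat, and the grooves on A and C don't show from this side. I'll look from the -y side with the wrist camera and check that tilted grasps can be reached.

```bash
cat >> h.py <<'E'
def tilt(yaw,th): # tool over a bar of given yaw, rolled th about bar axis
    return (Ro.from_euler('z',yaw)*Ro.from_euler('x',np.pi+th)).as_quat()
E
python3 - <<'E'
from h import *
for fl in (0,np.pi):
  for (x,y) in [(.437,.343),(.448,.14),(.44,.035),(.435,-.13),(.435,-.31)]:
    print(fl>0,y,[None if (q:=r.solve_ik([x,y,.15],tilt(fl,t)))is None else q.round(2).tolist() for t in (-.52,0,.52)])
a=np.radians(35); z=np.array([0,np.sin(a),-np.cos(a)]); x=np.array([0,-np.cos(a),-np.sin(a)]); R=np.c_[x,np.cross(z,x),z]
q=Ro.from_matrix(R).as_quat(); 
for c0 in ([.44,-.10,.36],[.44,-.12,.40],[.40,-.1,.42]):
    p=np.array(c0)-R@[.082,0,-.157]
    if r.solve_ik(p,q) is None: print("no",c0); continue
    r.reach(p,q); im,d,c=shot("wrist"); cv2.imwrite("pics/w1.png",im[...,::-1]); print(p,r.read_state()["time_s"]); break
E
```

```text
False 0.343 [[0.74, 0.7, 1.23, -0.37, 1.58, 2.38], [0.53, 0.46, 1.54, -0.0, 1.14, 2.1], [0.23, 0.38, 1.82, 0.65, 0.93, 1.41]]
False 0.14 [[0.45, 0.48, 1.63, -0.48, 1.3, 2.22], [0.14, 0.31, 1.77, -0.0, 1.06, 1.71], [-0.22, 0.34, 1.88, 0.57, 1.12, 1.04]]
False 0.035 [[0.26, 0.39, 1.79, -0.55, 1.16, 2.11], [-0.09, 0.26, 1.84, -0.0, 1.03, 1.48], [-0.45, 0.35, 1.86, 0.5, 1.22, 0.88]]
False -0.13 [[-0.1, 0.32, 1.91, -0.65, 0.96, 1.86], [-0.46, 0.29, 1.81, -0.0, 1.04, 1.11], [-0.74, 0.46, 1.68, 0.38, 1.39, 0.69]]
False -0.31 [[-0.49, 0.35, 1.85, -0.67, 0.79, 1.52], [-0.76, 0.42, 1.6, -0.0, 1.12, 0.81], [-0.95, 0.65, 1.32, 0.3, 1.6, 0.57]]
True 0.343 [[0.23, 0.38, 1.82, 0.65, 0.93, -1.73], [0.53, 0.46, 1.54, 0.0, 1.14, -1.04], [0.74, 0.7, 1.23, -0.37, 1.58, -0.76]]
True 0.14 [[-0.22, 0.34, 1.88, 0.57, 1.12, -2.1], [0.14, 0.31, 1.77, 0.0, 1.06, -1.43], [0.45, 0.48, 1.63, -0.48, 1.3, -0.92]]
True 0.035 [[-0.45, 0.35, 1.86, 0.5, 1.22, -2.26], [-0.09, 0.26, 1.84, 0.0, 1.03, -1.67], [0.26, 0.39, 1.79, -0.55, 1.16, -1.03]]
True -0.13 [[-0.74, 0.46, 1.68, 0.38, 1.39, -2.45], [-0.46, 0.29, 1.81, 0.0, 1.04, -2.03], [-0.1, 0.32, 1.91, -0.65, 0.96, -1.28]]
True -0.31 [[-0.95, 0.65, 1.32, 0.3, 1.6, -2.57], [-0.76, 0.42, 1.6, 0.0, 1.12, -2.33], [-0.49, 0.35, 1.85, -0.67, 0.79, -1.62]]
[0.44       0.05722197 0.2784264 ] 2.5167
```

View pics/w1.png

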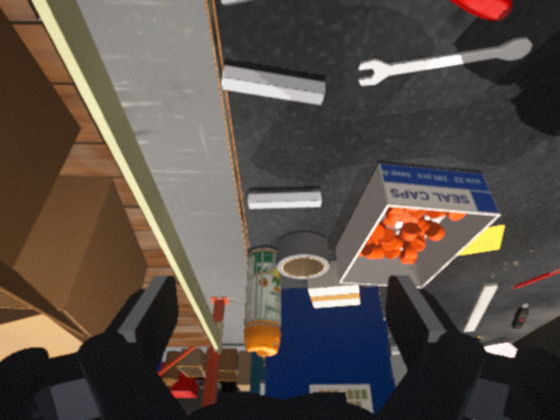

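The wrist view shows B at (275,85) and A at (285,199), with no groove on either one's top or -y flat. C is out of frame. There is also a white object at (482,308), which I'll locate while I look at C.

```bash
python3 - <<'E'
from h import *
c=cam("wrist"); P=onplane(c,[[482,308],[492,288],[470,330]],.012); print(P.round(3))
t=cam("top"); print(proj(t,P).round(0).tolist())
a=np.radians(15); z=np.array([0,np.sin(a),-np.cos(a)]); x=np.array([0,-np.cos(a),-np.sin(a)]); R=np.c_[x,np.cross(z,x),z]
p=np.array([.44,-.12,.34])-R@[.082,0,-.157]
r.reach(p,Ro.from_matrix(R).as_quat()); im,d,c=shot("wrist")
u=proj(c,[[.44,.035,.02]])[0].astype(int); print(u)
cv2.imwrite("pics/w2.png",im[...,::-1])
im,d,c=shot("top"); cv2.imwrite("pics/top2.png",im[...,::-1])
H=np.zeros((420,800,3),np.uint8); w=cv2.imread("pics/w2.png"); H[:,:560]=w; H[:200,560:]=cv2.resize(im[280:420,0:168,::-1],(240,200)); cv2.imwrite("pics/c2.png",H)
E
```

```text
[[-0.073  0.807  0.012]
 [-0.041  0.684  0.012]
 [-0.114  0.98   0.012]]
[[-29.0, 391.0], [11.0, 383.0], [-81.0, 400.0]]
[282 153]
```

View pics/c2.png

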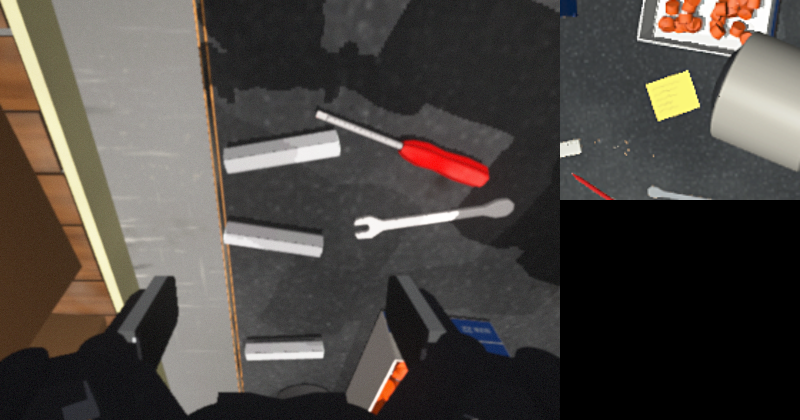

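C shows no groove on its top or -y flat either, so the grooves on A and C are on lower flats. The white object is a folding rule far from the work. Next, a look at the tray.

```bash
python3 - <<'E'
from h import *
r.reach([.46,-.22,.24],tilt(0,0)); im,d,c=shot("wrist")
hsv=cv2.cvtColor(im,cv2.COLOR_RGB2HSV)
m=((hsv[...,2]>225)&(hsv[...,1]<25)).astype(np.uint8)
k,l,s,ce=cv2.connectedComponentsWithStats(m)
for i in range(1,k):
    if s[i,4]>15: print(s[i].tolist(),ce[i].round(1),onplane(c,[ce[i]],.056)[0].round(4))
cv2.imwrite("pics/w3.png",im[...,::-1]); np.save("d3.npy",d); 
im,d,c=shot("top"); cv2.imwrite("pics/top3.png",im[...,::-1])
E
```

```text
[191, 130, 17, 7, 71] [199.4 132.8] [ 0.5008 -0.1426  0.056 ]
[190, 154, 31, 51, 963] [202.8 179.9] [ 0.4559 -0.1427  0.056 ]
[223, 161, 3, 27, 66] [224. 174.] [ 0.4617 -0.1634  0.056 ]
[180, 163, 8, 37, 147] [183.5 177.9] [ 0.4578 -0.1242  0.056 ]
[375, 175, 12, 45, 263] [380.3 196.7] [ 0.4389 -0.3156  0.056 ]
[352, 176, 24, 35, 192] [367.2 195.6] [ 0.44   -0.3026  0.056 ]
[241, 182, 20, 26, 167] [249.6 194.3] [ 0.4414 -0.1875  0.056 ]
[274, 188, 3, 24, 53] [274.9 199. ] [ 0.4365 -0.2122  0.056 ]
[288, 196, 3, 9, 20] [288.8 199.7] [ 0.4358 -0.2259  0.056 ]
[86, 212, 4, 7, 21] [ 87.7 215.3] [ 0.4196 -0.0256  0.056 ]
[229, 215, 4, 6, 18] [230.4 217.6] [ 0.4171 -0.1677  0.056 ]
[77, 221, 10, 37, 79] [ 81.8 237.3] [ 0.3959 -0.0157  0.056 ]
[272, 224, 3, 11, 22] [273.  229.5] [ 0.4043 -0.2101  0.056 ]
[0, 283, 29, 65, 499] [ 12.7 317.3] [0.3009 0.0761 0.056 ]
```

View pics/w3.png

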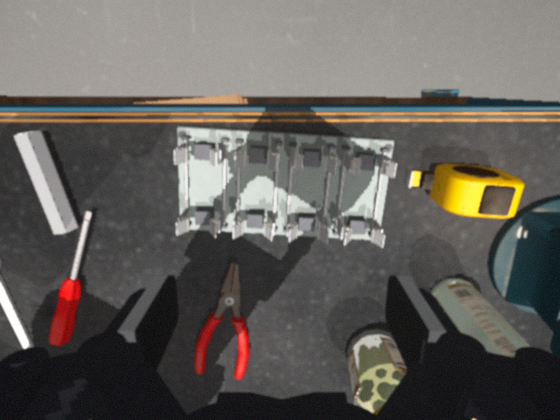

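The tray shows eight dark seat tops. The upper row is at about (204,152), (258,155), (311,158) and (366,161), and the lower row at about (205,218), (256,220), (306,223) and (357,226). All lanes are empty. The tape is at (465,190).

```bash
python3 - <<'E'
from h import *
c=cam("wrist")
S=onplane(c,[[204,152],[258,155],[311,158],[366,161],[205,218],[256,220],[306,223],[357,226]],.028)[:,:2]
print(S.round(4)); Cn=onplane(c,[[177,126],[394,139],[176,236],[384,245]],.010)[:,:2]; print(Cn.round(4), Cn.mean(0))
k=np.array([1.5,.5,-.5,-1.5])*.056
M=np.array([[s,y] for s in (.036,-.036) for y in k])
b=S.mean(0); U,_,Vt=np.linalg.svd((S-b).T@M); R=U@np.diag([1,np.linalg.det(U@Vt)])@Vt
yaw=np.arctan2(R[1,0],R[0,0]); print("tray",b,yaw, (S-b-M@R.T).round(4).tolist())
L=[b+R@[0,y] for y in k]; print(np.round(L,4)); np.savez("tray.npz",L=L,yaw=yaw)
d=np.load("d3.npy"); 
def pt(u,v):
    dd,o=rays(c,[[u,v]]); return o+dd[0]*d[int(v),int(u)]
for u,v in [(204,152),(258,155),(311,158),(366,161),(205,218),(306,223),(210,190)]: print(pt(u,v).round(4))
E
```

```text
[[ 0.4781 -0.1396]
 [ 0.475  -0.1946]
 [ 0.4719 -0.2488]
 [ 0.4688 -0.3054]
 [ 0.4064 -0.1359]
 [ 0.4041 -0.191 ]
 [ 0.4007 -0.2452]
 [ 0.3972 -0.3009]]
[[ 0.5022 -0.1093]
 [ 0.4888 -0.3375]
 [ 0.3777 -0.097 ]
 [ 0.3664 -0.3378]] [ 0.43377752 -0.22039283]
tray [ 0.43776822 -0.2201637 ] -0.05566017758124001 [[-0.0003, -0.0013], [-0.0003, -0.0004], [-0.0002, 0.0013], [-0.0002, 0.0006], [-0.0001, -0.0016], [0.0007, -0.0008], [0.0004, 0.0009], [0.0, 0.0012]]
[[ 0.4424 -0.1363]
 [ 0.4393 -0.1922]
 [ 0.4362 -0.2481]
 [ 0.4331 -0.304 ]]
[ 0.4782 -0.1398  0.029 ]
[ 0.4752 -0.1946  0.0289]
[ 0.4723 -0.2487  0.0301]
[ 0.4691 -0.305   0.0296]
[ 0.4065 -0.1359  0.0282]
[ 0.4008 -0.2452  0.0285]
[ 0.4331 -0.1397  0.0111]
```

Tray fit is good to about 1.5 mm. Next I'll locate B from close by with wrist depth, then do the tilted grasp that will roll it 60°.

```bash
cat >> h.py <<'E'
def zt(q): return Ro.from_quat(q).as_matrix()[:,2]
def locate(guess, zlo=.021, zhi=.028, rad=.075, n="wrist"):
    im,d,c=shot(n); v,u=np.nonzero(d>0); uu=np.c_[u,v]
    dd,o=rays(c,uu); P=o+dd*d[v,u][:,None]
    m=(P[:,2]>zlo)&(P[:,2]<zhi)&(np.hypot(*(P[:,:2]-guess).T)<rad)&(im[v,u].min(1)>90)
    Q=P[m]; msk=np.zeros(d.shape,np.uint8); msk[v[m],u[m]]=1
    k,l,s,ce=cv2.connectedComponentsWithStats(cv2.morphologyEx(msk,cv2.MORPH_CLOSE,np.ones((3,3),np.uint8)))
    i=1+np.argmax(s[1:,4]); Q=Q[l[v[m],u[m]]==i]
    (cx,cy),(w,h),a=cv2.minAreaRect((Q[:,:2]*1000).astype(np.float32)); a=np.radians(a)
    if h>w: a+=np.pi/2; w,h=h,w
    a=(a+np.pi/2)%np.pi-np.pi/2
    print("bar",round(cx,1),round(cy,1),"size",round(w,1),round(h,1),"yaw",round(a,3),"z",np.median(Q[:,2]).round(4),"t",round(r.read_state()["time_s"],1))
    return np.array([cx,cy])/1000,a,im
def hover(xy,h=.17): r.reach([xy[0]-.035,xy[1],h],tilt(0,0))
def grasp(xy,yaw,th,st=.0,op=.038,z=.012,F=70):
    """st: fingertip depth past the bar axis along the tool"""
    q=tilt(yaw,th); p=np.array([xy[0],xy[1],z])+(st-.025)*zt(q)
    command_gripper(op); r.reach(p-.05*zt(q),q)
    hit=r.move_straight(p,speed=.12,max_force=8)
    command_gripper(0.0,F); w=r.read_state(); print("hit",hit,"grip",round(w["grip_width"],4),"tcp err",(w["eef_pos"]-p).round(4))
    return p,q
E
python3 - <<'E'
from h import *
hover([.448,.141]); xy,a,im=locate([.448,.141]); 
p,q=grasp(xy,a,-.38)
r.move_straight(p+[0,0,.05],speed=.15); print(r.read_state()["grip_width"],r.read_state()["time_s"])
im,_,_=shot("side"); cv2.imwrite("pics/s4.png",cv2.resize(im[150:330,230:400,::-1],None,fx=3,fy=3))
E
```

```text
bar 450.4 145.0 size 111.6 20.5 yaw -0.2 z 0.0247 t 6.1
hit False grip 0.0002 tcp err [0.     0.0002 0.0001]
-7.575562075874963e-05 8.75
```

View pics/s4.png

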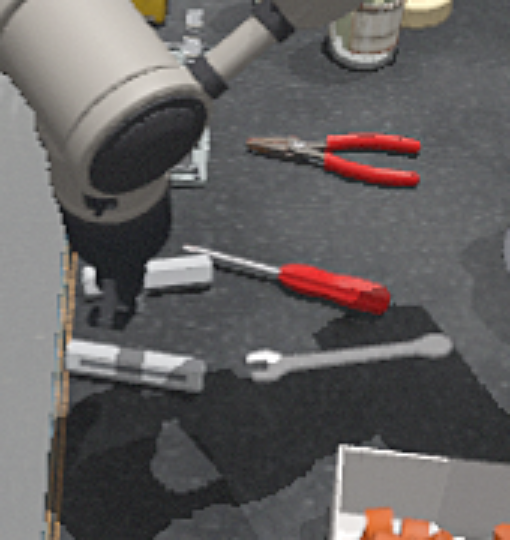

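The gripper closed on nothing and B lies where it was. I'll relocate it and compare with the depth reading to settle the offset.

```bash
python3 - <<'E'
from h import *
command_gripper(.085); hover([.448,.141]); xy,a,im=locate([.448,.141]); c=cam("wrist")
print(optics.camera_model("wrist")["K"][0,0])
_,d,c=shot("wrist")
# profile across bar through its centre, 
n=np.array([-np.sin(a),np.cos(a)])
for s in np.arange(-.024,.025,.003):
    P=np.r_[xy+n*s,.012]; u=proj(c,P)[0].round().astype(int); dd,o=rays(c,[u]); Q=o+dd[0]*d[u[1],u[0]]
    print(((Q[:2]-xy)@n*1000).round(1),(Q[2]*1000).round(1),im[u[1],u[0]])
E
```

```text
bar 450.3 144.7 size 111.4 20.5 yaw -0.19 z 0.0247 t 10.3
363.43911987073506
-24.8 0.2 [56 58 57]
-21.9 1.8 [59 62 58]
-19.3 0.8 [59 56 56]
-15.7 -0.1 [62 62 62]
-11.9 17.2 [147 149 145]
-8.2 23.9 [151 148 148]
-5.6 25.3 [202 200 199]
-3.0 25.2 [200 198 196]
0.3 24.5 [202 198 198]
2.8 23.3 [199 198 197]
6.2 26.1 [188 185 186]
8.7 21.8 [122 120 121]
12.2 15.6 [83 84 81]
15.3 0.2 [57 55 54]
18.8 0.2 [69 69 68]
21.6 -0.5 [47 43 45]
24.3 -0.2 [48 43 44]
```

Position is right to about 1 mm. The miss came from tips that were too shallow: the far corner lay beyond the fingertips. I'll probe how deep the tips can go at 25° using a guarded descent, then grip.

```bash
cat >> h.py <<'E'
def grasp2(xy,yaw,th,smax=.008,op=.035,back=.0007,F=80,z=.012):
    q=tilt(yaw,th); C=np.array([xy[0],xy[1],z]); f=lambda s:C+(s-.025)*zt(q)
    command_gripper(op); r.reach(f(-.05),q); r.move_straight(f(-.010),speed=.15)
    hit=r.move_straight(f(smax),speed=.03,max_force=6)
    s=(r.read_state()["eef_pos"]-C)@zt(q)+.025
    r.move_straight(f(s-back),speed=.03)
    command_gripper(0.0,F); w=r.read_state()
    print("hit",hit,"s",round(s*1000,1),"grip",round(w["grip_width"]*1000,2),"t",round(w["time_s"],1)); return f(s-back),q
E
python3 - <<'E'
from h import *
p,q=grasp2([.4503,.1448],-.195,-.44)
f=r.read_state()["contact_force"]; print(f)
r.move_straight(p+[0,0,.05],speed=.15); s=r.read_state(); print(s["grip_width"],s["contact_force"].round(2))
im,_,_=shot("side"); cv2.imwrite("pics/s5.png",cv2.resize(im[200:310,230:370,::-1],None,fx=4,fy=4))
E
```

```text
hit False s 8.0 grip -0.19 t 13.4
[-0.22435559 -0.13304092 -0.63401286]
0.0003004138050755192 [-0.62 -0.32 -0.31]
```

View pics/s5.png

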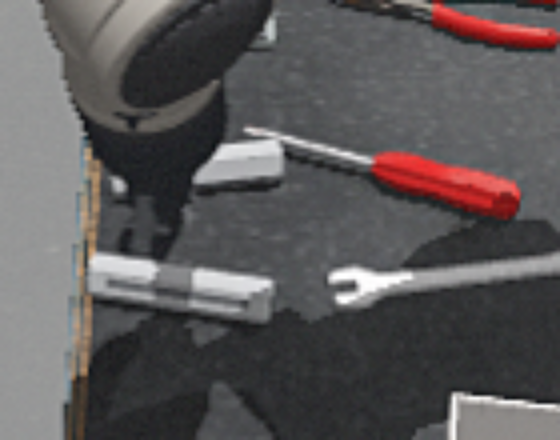

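Still no contact, so when open the tips sit well behind their nominal position. I'll probe deeper with the guard.

```bash
python3 - <<'E'
from h import *
p,q=grasp2([.4503,.1448],-.195,-.44,smax=.026)
s=r.read_state(); print(s["contact_force"].round(2), s["eef_pos"].round(4))
r.move_straight(p+[0,0,.05],speed=.15); s=r.read_state(); print(s["grip_width"],s["contact_force"].round(2))
im,_,_=shot("side"); cv2.imwrite("pics/s6.png",cv2.resize(im[200:310,230:370,::-1],None,fx=4,fy=4))
E
```

```text
hit False s 25.8 grip 0.07 t 17.0
[-0.01  0.32 -0.09] [0.4503 0.1448 0.0119]
-1.2649612974840872e-05 [-1.18 -0.8   0.53]
```

View pics/s6.png

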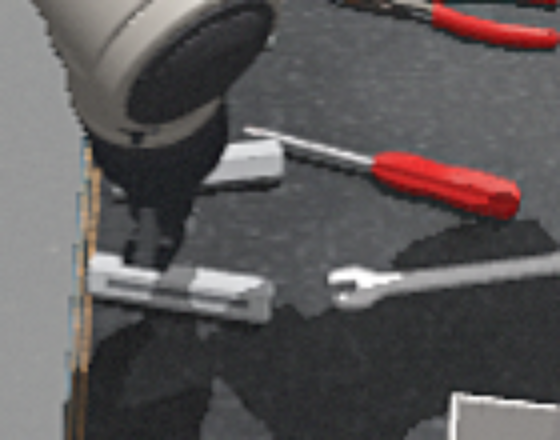

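```bash
python3 - <<'E'
from h import *
s=r.read_state(); c=cam("side"); z=zt(s["eef_rot"]); print(s["eef_pos"],z.round(3))
f=lambda P:((proj(c,P)-[230,200])*4).round().tolist()
print("tcp",f(s["eef_pos"]),"tip",f(s["eef_pos"]+.025*z), "bar ctr",f([.4503,.1448,.024]))
im,_,_=shot("wrist"); cv2.imwrite("pics/w7.png",im[...,::-1])
E
```

```text
[0.44982299 0.14463057 0.06124473] [-0.083 -0.418 -0.905]
tcp [[177.0, 229.0]] tip [[180.0, 244.0]] bar ctr [[175.0, 273.0]]
```

View pics/w7.png

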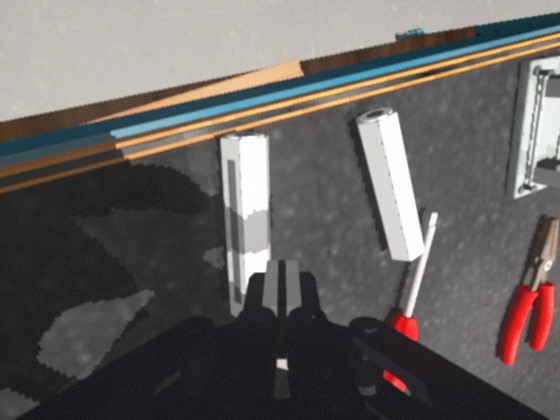

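```bash
python3 - <<'E'
from h import *
s=r.read_state(); c=cam("wrist"); z=zt(s["eef_rot"])
for k in (-.05,-.025,-.01,0,.006,.025): print(k,proj(c,s["eef_pos"]+k*z).round(0).tolist())
im,d,c=shot("wrist")
for v in range(262,330,8):
    dd,o=rays(c,[[271,v]]); P=o+dd[0]*d[v,271]; T=Ro.from_quat(s["eef_rot"]).as_matrix().T@(P-s["eef_pos"]); print(v,T.round(4),P.round(3))
xy,a,_=locate([.45,.145])
E
```

```text
-0.05 [[284.0, 331.0]]
-0.025 [[283.0, 292.0]]
-0.01 [[283.0, 275.0]]
0 [[283.0, 264.0]]
0.006 [[283.0, 259.0]]
0.025 [[283.0, 243.0]]
262 [ 0.0116 -0.0052 -0.0202] [0.464 0.155 0.077]
270 [ 0.0118 -0.005  -0.0275] [0.464 0.158 0.084]
278 [ 0.0119 -0.0048 -0.0342] [0.465 0.161 0.09 ]
286 [ 0.012  -0.0047 -0.0402] [0.466 0.163 0.095]
294 [ 0.0121 -0.0045 -0.0457] [0.466 0.165 0.1  ]
302 [ 0.0117 -0.0044 -0.0501] [0.466 0.167 0.104]
310 [ 0.0133 -0.0042 -0.0571] [0.468 0.17  0.111]
318 [ 0.0131 -0.0041 -0.0611] [0.468 0.171 0.114]
326 [ 0.0123 -0.004  -0.064 ] [0.468 0.172 0.117]
bar 454.6 144.6 size 103.5 20.1 yaw -0.186 z 0.0246 t 17.7
```

Wrist depth puts the shut fingertips about 20 mm *behind* the reported TCP, which would explain the misses: the fingers passed over the bar. I'll confirm by touching the table gently.

```bash
python3 - <<'E'
from h import *
command_gripper(0.0)
r.reach([.45,.245,.06],tilt(0,0))
for sp in (.05,):
    h=r.move_straight([.45,.245,-.04],speed=sp,max_force=5); s=r.read_state(); print(h,s["eef_pos"],s["contact_force"],s["time_s"])
r.move_straight([.45,.245,.06],speed=.2)
E
```

```text
True [ 0.44979944  0.24498747 -0.01375494] [-1.80233799 -0.91915177  8.3997261 ] 19.8083
```

The table touch confirms it: the tips are about 14 mm behind the reported TCP, not 25 mm ahead. I'll use that figure from here on and redo the grasp at 20°.

```bash
sed -i 's/f=lambda s:C+(s-.025)\*zt(q)/f=lambda s:C+(s-TIP)*zt(q)/; s/@zt(q)+.025/@zt(q)+TIP/' h.py; sed -i '/^import numpy/a TIP=-.0138' h.py
python3 - <<'E'
from h import *
p,q=grasp2([.4503,.1447],-.195,-.35,smax=.009)
s=r.read_state(); print(s["contact_force"].round(2), s["eef_pos"].round(4))
r.move_straight(p+[0,0,.06],speed=.15); s=r.read_state(); print(s["grip_width"],s["contact_force"].round(2))
im,_,_=shot("side"); cv2.imwrite("pics/s8.png",cv2.resize(im[190:300,230:370,::-1],None,fx=4,fy=4))
E
```

```text
hit True s 5.2 grip 22.41 t 22.7
[-0.85 -2.53  7.98] [ 0.4488  0.1378 -0.0047]
0.02210268490156533 [-0.18 -0.3  -3.  ]
```

View pics/s8.png

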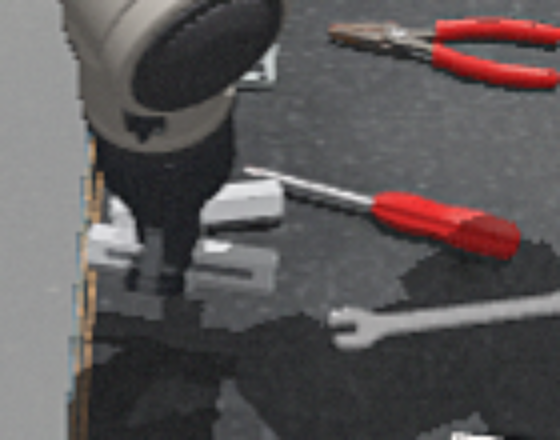

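B is gripped on its flats (22.4 mm) and lifted, groove on the upper +y face. Next I rotate it to +30°, lay it on lane 3's jaws, release, and press.

```bash
cat >> h.py <<'E'
T=np.load("tray.npz") if __import__("os").path.exists("tray.npz") else None
def lay(i,th,s=.0045,zr=.055,off=(0,0)):
    yaw=float(T["yaw"]); L=T["L"][i]+off; q=tilt(yaw,th)
    f=lambda z:np.array([L[0],L[1],z])+(s-TIP)*zt(q)
    p=r.read_state()["eef_pos"]; r.move_straight([p[0],p[1],max(p[2],.10)],speed=.25)
    r.reach(f(.12),q); r.move_straight(f(.07),speed=.15); print("before lay grip",r.read_state()["grip_width"])
    h=r.move_straight(f(zr),speed=.04,max_force=5); e=r.read_state(); print("hit",h,"axis z",e["eef_pos"][2]-((s-TIP)*zt(q))[2])
    command_gripper(.045); p=r.read_state()["eef_pos"]
    r.move_straight(p-.05*zt(q),speed=.2)
def press(i,ux=0.):
    yaw=float(T["yaw"]); L=T["L"][i]+ux*np.array([np.cos(yaw),np.sin(yaw)]); q=tilt(yaw,0)
    command_gripper(0.0); f=lambda z:np.array([L[0],L[1],z+TIP])
    r.reach(f(.10),q); r.move_straight(f(.069),speed=.15)
    h=r.move_straight(f(.047),speed=.025,max_force=30); e=r.read_state()
    print("press hit",h,"tip z",(e["eef_pos"][2]-TIP).round(4),e["contact_force"].round(1),"t",round(e["time_s"],1))
    r.move_straight(f(.10),speed=.2)
E
python3 - <<'E'
from h import *
lay(2,.5236)
r.reach([.46,-.24,.24],tilt(0,0)); im,d,c=shot("wrist"); cv2.imwrite("pics/w9.png",im[60:300,100:480,::-1]); print(r.read_state()["time_s"])
E
```

```text
before lay grip 0.02229552556655706
hit True axis z 0.05439824144469146
27.5917
```

View pics/w9.png

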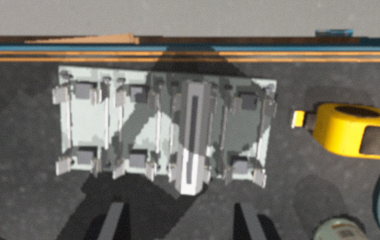

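B lies on lane 3 with its groove up, at (193,138) in the crop. It is shifted slightly toward -x. I'll check the offset and press.

```bash
python3 - <<'E'
from h import *
xy,a,_=locate(T["L"][2],.058,.072); d=xy-T["L"][2]; y=float(T["yaw"]); print("along/across",d@[np.cos(y),np.sin(y)],d@[-np.sin(y),np.cos(y)],a-y)
press(2)
r.reach([.44,-.10,.22],tilt(0,0))
xy,a,_=locate(T["L"][2],.044,.060); d=xy-T["L"][2]; print("along/across",d@[np.cos(y),np.sin(y)],d@[-np.sin(y),np.cos(y)],a-y)
im,_,_=shot("top");cv2.imwrite("pics/t10.png",im[...,::-1])
E
```

```text
bar 437.1 -251.7 size 111.3 32.1 yaw -0.062 z 0.0659 t 27.6
along/across 0.0010618020264935922 -0.0035317546468571844 -0.00658322341609182
press hit True tip z 0.0521 [-1.6  1.2  8. ] t 29.9
bar 436.9 -247.3 size 112.0 43.4 yaw -0.058 z 0.0524 t 31.1
along/across 0.0006582514332014918 0.0008173222231015331 -0.0027069924494815475
```

B is home: top at 52.4 mm, 0.7 mm along and 0.8 mm across. Next is C: grip it, lift it into the clear, and rotate it so the side camera can show where the groove is.

```bash
cat >> h.py <<'E'
def show(th,xy=(.45,.15),z=.13,name=None,s=.0045):
    q=tilt(0,th); r.reach(np.array([xy[0],xy[1],z])+(s-TIP)*zt(q),q)
    im,_,_=shot("side"); u=proj(cam("side"),[xy[0],xy[1],z])[0].astype(int); cv2.imwrite(name,cv2.resize(im[max(0,u[1]-50):u[1]+50,u[0]-60:u[0]+60,::-1],None,fx=4,fy=4)); e=r.read_state(); print("w",e["grip_width"],"t",e["time_s"])
def put(xy,th,s=.0045,z=.0125):
    q=tilt(0,th); f=lambda z:np.array([xy[0],xy[1],z])+(s-TIP)*zt(q)
    r.reach(f(.05),q); h=r.move_straight(f(z),speed=.05,max_force=4)
    e=r.read_state(); print("put hit",h,(e["eef_pos"]-f(z)).round(4),e["grip_width"].round(4))
    command_gripper(.045); p=r.read_state()["eef_pos"]; r.move_straight(p-.05*zt(q),speed=.2)
E
python3 - <<'E'
from h import *
command_gripper(.085); hover([.44,.035]); xy,a,_=locate([.44,.035])
p,q=grasp2(xy,a,-.35,smax=.009)
if r.read_state()["grip_width"]>.018:
    r.move_straight(p+[0,0,.08],speed=.2)
    for t in (1.05,.9,.8): 
        if r.solve_ik(np.array([.45,.15,.13])+.018*zt(tilt(0,t)),tilt(0,t)) is not None: print(t); show(t,name="pics/s11.png"); break
E
```

```text
bar 441.4 36.3 size 111.3 20.0 yaw 0.171 z 0.0247 t 32.6
hit True s 5.3 grip 22.31 t 35.3
1.05
w 0.021898684786856037 t 37.15
```

View pics/s11.png

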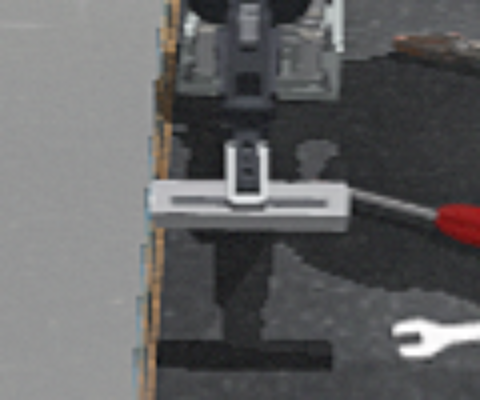

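At +60° tool tilt the groove shows at (250,201), on the flat the upper finger grips. C therefore needs +120° in all: one 60° roll on the bench, then a second as it is laid in the lane.

```bash
python3 - <<'E'
from h import *
put([.45,.15],.40)
command_gripper(.085); hover([.45,.15]); xy,a,im=locate([.45,.15])
cv2.imwrite("pics/w12.png",im[...,::-1]); im,_,_=shot("side"); u=proj(cam("side"),[.45,.15,.02])[0].astype(int); cv2.imwrite("pics/s12.png",cv2.resize(im[u[1]-40:u[1]+40,u[0]-60:u[0]+60,::-1],None,fx=4,fy=4))
p,q=grasp2(xy,a,-.35,smax=.009)
r.move_straight(p+[0,0,.08],speed=.2)
print(r.read_state()["grip_width"])
E
```

```text
Traceback (most recent call last):
  File "h.py", line 77, in put
    e=r.read_state(); print("put hit",h,(e["eef_pos"]-f(z)).round(4),e["grip_width"].round(4))
                                                                     ^^^^^^^^^^^^^^^^^^^^^
AttributeError: 'float' object has no attribute 'round'
```

```bash
sed -i 's/e\["grip_width"\].round(4))/e["grip_width"])/' h.py; python3 - <<'E'
from h import *
e=r.read_state(); print(e["eef_pos"],e["contact_force"],e["grip_width"])
command_gripper(.045); p=r.read_state()["eef_pos"]; r.move_straight(p-.05*zt(tilt(0,.40)),speed=.2)
command_gripper(.085); hover([.45,.15]); xy,a,im=locate([.45,.15])
cv2.imwrite("pics/w12.png",im[...,::-1]); im,_,_=shot("side"); u=proj(cam("side"),[.45,.15,.02])[0].astype(int); cv2.imwrite("pics/s12.png",cv2.resize(im[u[1]-40:u[1]+40,u[0]-60:u[0]+60,::-1],None,fx=4,fy=4))
p,q=grasp2(xy,a,-.35,smax=.009)
r.move_straight(p+[0,0,.08],speed=.2)
print(r.read_state()["grip_width"])
E
```

```text
[ 0.44957085  0.15694955 -0.00316246] [ 0.77997618 -1.37683653  5.75014654] 0.0221301315502031
bar 449.9 147.5 size 110.7 20.5 yaw -0.003 z 0.0247 t 40.4
hit True s 5.3 grip 22.12 t 43.1
0.022280164769246675
```

View pics/s12.png

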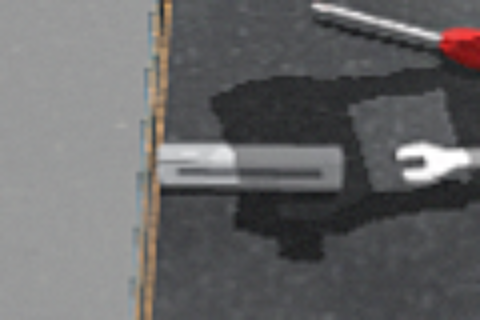

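The roll worked: the groove is now on the upper +y flat, at (250,173). Next I lay C in lane 2 and press.

```bash
cat >> h.py <<'E'
def chk(i,lo,hi):
    xy,a,im=locate(T["L"][i],lo,hi); d=xy-T["L"][i]; y=float(T["yaw"]); print("along/across mm",(1e3*(d@[np.cos(y),np.sin(y)])).round(1),(1e3*(d@[-np.sin(y),np.cos(y)])).round(1),"dyaw",round(a-y,3)); return im
E
python3 - <<'E'
from h import *
lay(1,.5236)
r.reach([.42,-.19,.22],tilt(0,0)); im=chk(1,.058,.072); cv2.imwrite("pics/w13.png",im[...,::-1])
press(1)
command_gripper(.085); r.reach([.42,-.19,.22],tilt(0,0)); im=chk(1,.044,.060); cv2.imwrite("pics/w14.png",im[...,::-1])
# then A
hover([.437,.343]); xy,a,_=locate([.437,.343])
p,q=grasp2(xy,a,-.35,smax=.009)
if r.read_state()["grip_width"]>.018:
    r.move_straight(p+[0,0,.10],speed=.2)
    show(1.05,name="pics/s14.png")
a=cv2.imread("pics/w14.png"); b=cv2.imread("pics/s14.png"); H=np.zeros((max(a.shape[0]//2+40,b.shape[0]),280+b.shape[1],3),np.uint8); H[:210,:280]=cv2.resize(a,(280,210)); H[:b.shape[0],280:]=b; cv2.imwrite("pics/c14.png",H)
E
```

```text
before lay grip 0.02197522944730412
hit True axis z 0.0543665740770071
bar 439.6 -195.8 size 111.1 31.9 yaw -0.063 z 0.0658 t 47.6
along/across mm 0.5 -3.6 dyaw -0.007
press hit True tip z 0.052 [-1.7  0.1  8.4] t 49.7
bar 439.8 -191.9 size 111.2 42.9 yaw -0.063 z 0.0524 t 51.6
along/across mm 0.4 0.4 dyaw -0.007
bar 437.5 349.2 size 110.7 20.6 yaw 0.04 z 0.0247 t 53.5
hit True s 5.2 grip 22.26 t 56.1
w 0.02219351053634635 t 58.4417
```

View pics/c14.png

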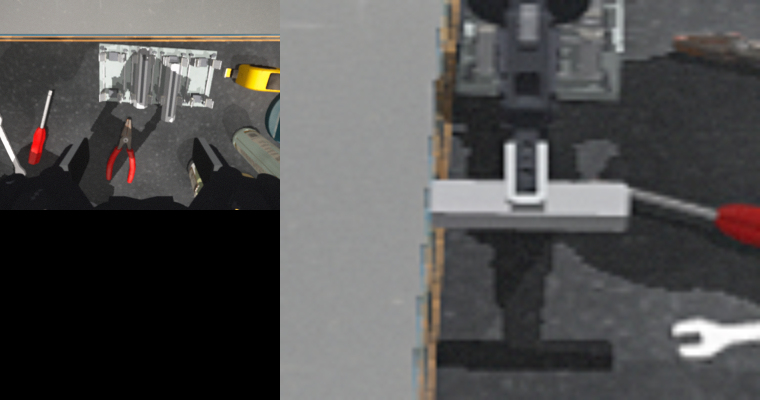

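Lanes 2 and 3 are home (52.4 mm tops). A shows no groove on the 60° or 0° faces, so its groove must be the lower -y flat and A needs -120°. I'll set it back, regrasp with the opposite tilt, roll -60° on the bench, then lay with another -60°.

```bash
python3 - <<'E'
from h import *
def pick():
    command_gripper(.085); hover([.45,.15]); xy,a,im=locate([.45,.15])
    p,q=grasp2(xy,a,.35,smax=.009)
    assert r.read_state()["grip_width"]>.018
    r.move_straight(p+[0,0,.08],speed=.2)
put([.45,.15],-.40)
pick(); put([.45,.15],-.40)
pick(); lay(0,-.5236)
command_gripper(.085); r.reach([.42,-.14,.22],tilt(0,0)); im=chk(0,.058,.072); cv2.imwrite("pics/w15.png",im[60:300,100:480,::-1])
E
```

```text
put hit True [-0.0006 -0.0003 -0.0002] 0.022798031104633357
bar 449.4 150.3 size 110.8 19.3 yaw 0.009 z 0.0247 t 62.6
hit True s 5.3 grip 22.68 t 65.3
put hit True [-0.0005 -0.0003  0.0008] 0.022118273266609624
bar 449.5 154.2 size 110.6 19.8 yaw -0.007 z 0.0247 t 69.4
hit True s 5.3 grip 22.63 t 72.1
before lay grip 0.022332904241292872
hit False axis z 0.05507334497129745
bar 442.7 -132.1 size 112.3 31.5 yaw -0.074 z 0.066 t 77.2
along/across mm 0.0 4.2 dyaw -0.018
```

View pics/w15.png

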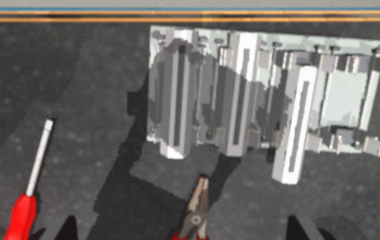

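A lies in lane 1 with its groove up. B, at (295,125), has been knocked: it is askew and shifted toward -x. I'll press A and then measure B.

```bash
python3 - <<'E'
from h import *
press(0)
command_gripper(.085); r.reach([.42,-.20,.24],tilt(0,0)); chk(0,.044,.06); chk(1,.044,.06)
im,d,c=shot("wrist"); cv2.imwrite("pics/w16.png",im[60:330,120:480,::-1])
v,u=np.mgrid[0:420,0:560].reshape(2,-1); dd,o=rays(c,np.c_[u,v]); P=o+dd*d.reshape(-1)[:,None]
m=(abs(P[:,1]+.248)<.035)&(abs(P[:,0]-.42)<.1)&(P[:,2]>.035)&(im.reshape(-1,3).min(1)>110); Q=P[m]
print(np.histogram(Q[:,2],np.arange(.034,.09,.004)))
for x in np.arange(.34,.50,.012):
    k=abs(Q[:,0]-x)<.004; 
    if k.any(): t=Q[k]; t=t[t[:,2]>np.percentile(t[:,2],60)]; print(x.round(3),t[:,1].mean().round(4),t[:,2].mean().round(4),len(t))
E
```

```text
press hit True tip z 0.052 [-2.7  0.2  9.2] t 79.6
bar 442.7 -136.4 size 111.1 42.3 yaw -0.064 z 0.0524 t 81.5
along/across mm 0.3 -0.0 dyaw -0.008
bar 439.4 -191.8 size 111.6 42.8 yaw -0.065 z 0.0524 t 81.6
along/across mm 0.1 0.4 dyaw -0.009
(array([   3,   57,  172,  338, 1509,  206,  128,  133,    0,    0,    0,
          0,    0]), array([0.034, 0.038, 0.042, 0.046, 0.05 , 0.054, 0.058, 0.062, 0.066,
       0.07 , 0.074, 0.078, 0.082, 0.086]))
0.364 -0.2432 0.0533 69
0.376 -0.2442 0.0535 47
0.388 -0.2466 0.0538 47
0.4 -0.2449 0.0593 93
0.412 -0.2458 0.0535 47
0.424 -0.2487 0.0778 52
0.436 -0.2561 0.1402 63
0.448 -0.2485 0.0534 58
0.46 -0.2522 0.0544 78
0.472 -0.2483 0.0615 88
```

No more pictures can be viewed, so I'll measure numerically. B is still snapped in (top about 53 mm) but has slid along the lane.

```bash
python3 - <<'E'
from h import *
im=chk(2,.0505,.0545)
for y in (-.24,-.30): 
    r.reach([.40,y,.24],tilt(0,0)); im,d,c=shot("wrist")
    v,u=np.mgrid[0:420,0:560].reshape(2,-1); dd,o=rays(c,np.c_[u,v]); P=o+dd*d.reshape(-1)[:,None]
    for i in range(3):
        yy=float(T["yaw"]); ex=np.array([np.cos(yy),np.sin(yy)]); ey=np.array([-ex[1],ex[0]]); D=P[:,:2]-T["L"][i]; a=D@ex; b=D@ey
        m=(abs(b)<.007)&(abs(a)<.1)&(P[:,2]>.050)&(P[:,2]<.056)
        h=np.histogram(a[m],np.arange(-.1,.1,.005))[0]; print(i,np.percentile(a[m],[1,99]).round(4),b[m].mean().round(4),np.median(P[m,2]).round(4))
        # groove: dark pixels in the top face
        g=im.reshape(-1,3)[m].mean(1); k=g<np.percentile(g,50)*.72; print("  dark frac",k.mean().round(2),"across",np.median(b[m][k]).round(4),"along",np.percentile(a[m][k],[5,95]).round(3))
print(r.read_state()["time_s"])
E
```

```text
bar 413.9 -247.5 size 105.7 34.6 yaw -0.223 z 0.0528 t 81.7
along/across mm -22.3 -0.6 dyaw -0.167
0 [-0.0538  0.0552] -0.0001 0.053
  dark frac 0.24 across 0.0004 along [-0.037  0.042]
1 [-0.0539  0.0544] -0.0 0.0531
  dark frac 0.19 across -0.0003 along [-0.053  0.04 ]
2 [-0.0788  0.0298] 0.0 0.053
  dark frac 0.28 across 0.0007 along [-0.06   0.028]
0 [-0.0538  0.0551] -0.0002 0.053
  dark frac 0.27 across 0.0003 along [-0.036  0.039]
1 [-0.0542  0.055 ] -0.0002 0.0531
  dark frac 0.25 across 0.0002 along [-0.038  0.04 ]
2 [-0.0786  0.0298] -0.0 0.053
  dark frac 0.25 across 0.0006 along [-0.059 -0.016]
82.425
```

All three are seated, groove up and centred across. B, however, was knocked 24.5 mm along lane 3. I'll push its -x end back along the lane with closed fingers.

```bash
cat >> h.py <<'E'
def ends(i):
    im,d,c=shot("wrist"); v,u=np.mgrid[0:420,0:560].reshape(2,-1); dd,o=rays(c,np.c_[u,v]); P=o+dd*d.reshape(-1)[:,None]
    yy=float(T["yaw"]); ex=np.array([np.cos(yy),np.sin(yy)]); ey=np.array([-ex[1],ex[0]]); D=P[:,:2]-T["L"][i]; a=D@ex; b=D@ey
    m=(abs(b)<.012)&(abs(a)<.1)&(P[:,2]>.049)&(P[:,2]<.057); e=np.percentile(a[m],[1,99])
    A=np.array([[a[k].mean(),b[k].mean(),P[k,2].mean(),b[k].min(),b[k].max()] for lo in np.linspace(e[0],e[1]-.012,5) for k in [m&(a>lo)&(a<lo+.012)]])
    print(i,"ends",e.round(4),"mid",e.mean().round(4),"\n",(A*1e3).round(1)); return e
E
python3 - <<'E'
from h import *
e=ends(2)
y=float(T["yaw"]); ex=np.array([np.cos(y),np.sin(y)]); L=T["L"][2]; q=tilt(y,0)
f=lambda a,z:np.r_[L+a*ex,z+TIP]
command_gripper(0.0)
r.reach(f(-.105,.09),q); r.move_straight(f(-.105,.036),speed=.15)
h=r.move_straight(f(-.066,.036),speed=.04,max_force=25); s=r.read_state(); print(h,(s["eef_pos"][:2]-L)@ex,s["contact_force"].round(1))
r.move_straight(f(-.10,.036),speed=.15); r.move_straight(f(-.10,.12),speed=.2)
r.reach([.40,-.24,.24],tilt(0,0)); ends(2); print(r.read_state()["time_s"])
E
```

```text
2 ends [-0.0789  0.0348] mid -0.0221 
 [[-72.8   0.2  52.4  -8.9  10.3]
 [-47.2  -0.1  52.5 -11.7  11.9]
 [-22.   -0.2  52.6  -9.1   9.4]
 [  3.3  -0.4  52.6  -9.4   9.4]
 [ 27.3  -0.6  52.1 -12.   12. ]]
False -0.06582911210462347 [ 0.3 -0.   0.3]
2 ends [-0.0524  0.0558] mid 0.0017 
 [[-46.2   0.7  52.4 -11.5  12. ]
 [-22.3   1.1  52.6  -8.4  10.5]
 [  1.5   0.7  52.6  -8.9  10.4]
 [ 25.8   0.4  52.6 -11.7  11.3]
 [ 49.9   0.6  52.5  -9.1   9.9]]
87.2833
```

B is back: mid about 1.5 mm along, level and parallel. Last checks: the grooves, the tape, and a search for a hidden fourth bar by height and shape in the top and side depth.

```bash
python3 - <<'E'
from h import *
def cloud(n):
    im,d,c=shot(n); v,u=np.mgrid[0:420,0:560].reshape(2,-1); dd,o=rays(c,np.c_[u,v]); return im,o+dd*d.reshape(-1)[:,None],c,d
im,P,c,d=cloud("wrist"); y=float(T["yaw"]); ex=np.array([np.cos(y),np.sin(y)]); ey=np.array([-ex[1],ex[0]])
g0=im.reshape(-1,3).mean(1)
for i in range(3):
    D=P[:,:2]-T["L"][i]; a=D@ex; b=D@ey; z=P[:,2]
    row=[]
    for lo in (.030,.015,0,-.015,-.03):
        m=(abs(a-lo)<.006)&(z>.049)&(z<.057); row.append([int(np.median(g0[m&(abs(b-s)<.0015)])) for s in (-.0055,-.003,0,.003,.0055)])
    print(i,row)
def blobs(n):
    im,P,c,d=cloud(n); z=P[:,2].reshape(420,560); hsv=cv2.cvtColor(im,cv2.COLOR_RGB2HSV)
    m=((z>.014)&(z<.034)&(hsv[...,1]<45)&(hsv[...,2]>90)).astype(np.uint8)
    k,l,s,ce=cv2.connectedComponentsWithStats(m)
    for i in range(1,k):
        if s[i,4]>40:
            Q=P.reshape(420,560,3)[l==i]; rc=cv2.minAreaRect((Q[:,:2]*1000).astype(np.float32)); print(n,s[i].tolist(),np.round(rc[0]),np.round(rc[1]))
    hm=(hsv[...,0]>20)&(hsv[...,0]<32)&(hsv[...,1]>170)&(hsv[...,2]>120)
    Q=P.reshape(420,560,3)[hm&(abs(P[:,1].reshape(420,560)+.41)<.09)&(P[:,0].reshape(420,560)>.35)]; print("tape",len(Q),Q.mean(0).round(3) if len(Q) else "")
r.reach([.36,.30,.35],tilt(0,0)); blobs("top"); blobs("side")
t0=cv2.imread("pics/top0.png"); t1=optics.get_image("top")[0][...,::-1]
for t in (t0,t1):
    h=cv2.cvtColor(t,cv2.COLOR_BGR2HSV)[190:235,385:435]; m=(h[...,0]>20)&(h[...,0]<32)&(h[...,1]>170); print("tape px",m.sum(),np.argwhere(m).mean(0))
print(r.read_state()["time_s"])
E
```

```text
0 [[236, 214, 130, 198, 232], [249, 236, 150, 196, 247], [245, 243, 147, 209, 247], [248, 246, 149, 192, 247], [244, 244, 146, 193, 248]]
1 [[238, 206, 133, 200, 238], [239, 234, 150, 233, 250], [251, 242, 155, 214, 250], [244, 248, 153, 207, 251], [149, 148, 86, 140, 248]]
2 [[156, 152, 84, 116, 160], [157, 154, 84, 111, 161], [158, 159, 84, 114, 162], [159, 160, 84, 104, 164], [160, 165, 85, 104, 165]]
top [64, 250, 9, 35, 96] [286. 521.] [ 7. 95.]
top [401, 305, 34, 34, 510] [ 145. -441.] [91. 94.]
top [254, 342, 15, 8, 45] [ 81. -13.] [19. 38.]
tape 188 [ 0.437 -0.412  0.059]
side [293, 137, 22, 5, 59] [ 355. -478.] [25. 73.]
side [342, 162, 20, 9, 81] [ 210. -310.] [22. 60.]
side [261, 199, 21, 7, 49] [ 461. -120.] [19. 58.]
side [283, 199, 15, 8, 47] [ 404. -113.] [40. 21.]
side [408, 227, 69, 32, 594] [ 1. 39.] [111. 183.]
side [343, 311, 75, 83, 559] [232. 381.] [182. 151.]
tape 155 [ 0.438 -0.384  0.041]
tape px 236 [24.46186441 22.58474576]
tape px 234 [24.49145299 22.55128205]
89.475
```

Every check passes: groove darkest at the centre line on all three bars, tape unmoved, and no fourth bar found. Handing in.

```bash
python3 - <<'E'
from h import *
print(r.read_state()["time_s"]); print(r.finish_job())
E
```

```text
89.475
the job is handed in; nothing more can be done
None
```

All three bars I found are snapped home in lanes 1, 2 and 3 with the groove up. I handed in at 89.5 s; no verdict is reported. A search of the top and side depth images turned up no fourth bar.

- **Method:** I gripped each bar on its flats with the tool tilted, turned it 60° at a time, laid it on a lane and pressed it down with closed fingers.
- **Last checks:**
  - The tops of all three bars measure about 52–53 mm, against 52 mm when fully seated.
  - The bars were within about 2 mm along and 1 mm across their lanes, and parallel.
  - The dark groove runs down the middle of each top face.
  - The tape measure has not moved in the top view.
- **What disagreed:**
  - **Fingertip position:** the tips proved to be about 14 mm behind the reported TCP, not 25 mm ahead. My first three grasps missed; a touch on the table settled the figure and the later grasps held.
  - **Knocked bar:** the bar in lane 3 was found slid about 24 mm along its lane, still seated, while I was loading lane 1. I pushed it back and measured it again.
- **Not viewed:** I had used all 16 pictures by then, so the checks after the last press and after moving the lane 3 bar back are numbers only.

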